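# Clear the tape roll off the leaning peg and hang the ring spanner there

### The arm

A 7-joint arm with a two-finger parallel gripper is mounted at the origin on the work surface. World frame = base frame: x ahead of the robot, y to its left, z up, the work surface at z = 0. Lengths are in mm, angles in degrees, forces in N, time in s.
With the tool pointing down it reaches from about 350 to 900 mm from the base axis. Payload 7.2 kg.
Tool frame: the origin (TCP) lies at the very end of the fingers, on their centre line; the grasp point (between the pads) lies 19 mm behind it (arm.hold_point_z is the distance from the TCP to the grasp point, in mm); z points along the fingers, y is the line along which they close (so a half turn about z gives the same grasp; the last joint's range is limited). The gripper opens to 88 mm and grips with 3 to 60 N. Pads are 20 mm wide; open, the fingers measure 115 mm over their backs; the gripper's body (75 mm by 178 mm) begins 61 mm behind the grasp point.
Start: joints at [60.55, 23.554, -0.728, 91.456, 0.321, 64.991, -4.71], TCP at [269.477, -563.925, 222.653] pointing down, gripper open.
Joint ranges: [-169.25, 169.25], [-16.82, 113.86], [-84.01, 82.57], [7.8, 145.47], [-59.2, 239.2], [7.22, 106.19], [-163.78, 163.78]. Speed limits (degrees/s): [136.94, 136.94, 172.46, 172.46, 180, 180, 180].

### API

Orientations are given as a 3x3 rotation matrix whose columns are the frame's x, y, z axes.
In Python, from cell import read_state, eyes, ticket, arm gives the robot as it stands.
- The arm moves only by the shell command python3 -m handwheel 'ROWS' [OPENING] [FORCE]. ROWS is JSON, a list of rows, each a list of 4 numbers: the shift along the tool's x, y, z in mm, then the turn about the tool's z in degrees. In form: [[tx, ty, tz, yaw], ...]. A call has 1 to 20 rows; each row is the pose to reach, as a shift and turn from the pose commanded when the call began, along the tool's axes at that moment; what a row does not reach only later rows make up. A row lasts 1/10 s, in which the tool goes at most 50 mm and 8.59 degrees, less where a joint would pass 70% of its speed; a pose out of reach is approached as far as the arm can. A call with a gripper value outside its range is refused whole. OPENING is the closure, from -1 (fully open) to 1 (shut), set as the call begins (- or left out, the last holds). The fingers move at their own pace and stop on an object; FORCE is the grip in N (left out, the last holds). Time passes only in rows, so rows that repeat a pose let the fingers close. It gives the time, the measured TCP pose, the force, the opening and the grip force at its end, in the units of the state.
- read_state(): the state, without advancing time (a new reading comes with each control period).
- eyes.snapshot(name): name is "side" or "top"; returns a dict with "img" (400x640x3 uint8, red, green, blue), "z_map" (400x640 float32, mm along the optical axis (not along the pixel's ray), 0 where there is no reading), "intrinsics" (3x3 intrinsics, pixels), "cam_to_world" (4x4, takes a point from camera to world coordinates). Camera axes: x right, y down, z forward; pixel columns grow to the right and rows downward; lengths in mm; the calibration is good to about 2 mm. A picture is of the moment at which its call begins.
- ticket.hand_in(): hands the job in; it is judged then, once.
The state is a dict: "t": time; "joints": joint angles; "joint_vel": joint speeds; "joint_torque": joint torques, N m; "tcp_pos": TCP position; "tcp_rot": TCP orientation; "force": force on the tool from outside, world axes, zero at the start; "moment": the same for the moment, N m; "grip_width": finger opening in mm; "grip_force": force on a finger pad.
Only numpy, scipy, OpenCV 4.12 (cv2) and the standard library are available. Lean on these libraries where they do the work, as an engineer would, in place of code of your own. Each camera call takes 0.05 s, during which the arm holds its last target. There are 200 camera calls.

### The job

A tape roll has been left on the ring spanner's peg on the sloping tool rack. First slide the roll off and lay it flat in the open tray, then hang the ring spanner on that same peg by the small eye at its handle end, pushed fully home so that it lies flat on the sloping face with its big ring head pointing down the slope. Leave everything else on the bench where it is.

Things in the scene. Friction and masses are not known exactly. Their poses are not given: they have to be found in the camera images.
- face_a: Sloping face (84 mm wide) of the stand whose peg holds the roll, one of three alike, 100 mm apart. Origin on the face, 111 mm up, mid-slot; z: out of the face, 35 deg from vertical, leaning to the robot's left; x: up the slope (face from -156 to 31 mm). Peg along z: 10 mm diameter, 50 mm long, square end, fixed at x = 0 but clamped anywhere in the slot, y = -6 to 6 mm: find where.
- roll: Black tape roll with a cardboard core: outer diameter 54 mm, hole 28 to 30 mm, 24 mm high, 70 g. Origin: on its axis, at the lower face (on the sloping face at the start); z: its axis. It lies on the face, loosely round the peg.
- spanner: Flat steel ring spanner lying on the bench, 10 mm thick, 160 g. Origin: handle middle, underside; x: along the handle to the small eye; z: square to its flat. Handle 18 mm wide, sides parallel, x = -49 to 49 mm. Eye at x = 60 mm: outside 27 mm, hole 12 mm (1 mm clearance all round). Ring head at x = -66 mm: outside 42 mm, hole 23 mm. Both sides alike.
- spanner_eye (a point): Centre of the spanner's small eye hole, at half its thickness (60 mm from the spanner's origin, 5 mm above its underside).
- spanner_head (a point): Centre of the spanner's big ring head, at half its thickness.
- tray: Open grey plastic tray, 150 x 150 mm outside, 32 mm high, walls and floor 4 mm, fixed to the bench. Origin: centre of its underside.
- bottle: Bystander: white bottle, 72 mm diameter, 200 mm high, standing. Origin at the centre of its underside.
- grease: Bystander: tin, 80 mm diameter, 75 mm high. Origin at the centre of its underside.
- plug_1: Bystander: black battery vent plug, 44 mm diameter, 24 mm high. Origin at the centre of its underside.
- plug_2: Bystander: another black battery vent plug, the same.
- screwdriver: Bystander: screwdriver with black handle, 200 mm long, 26 mm high, lying along its x. Origin at its middle, on the underside.
- link: Bystander: flat copper battery link, 108 x 32 x 6 mm, an eye at each end. Origin at its middle, on the underside.
- meter: Bystander: black hand-held meter lying on its back, 160 x 85 x 38 mm. Origin at its middle, on the underside.
There are look-alikes about, which are no part of the job. Of the things that look like the spanner, the larger one is meant.

How it is judged:
By the outcome, as a careful person would: the job done as asked, in the order asked, and still so for the second after the job is handed in, with the robot touching nothing.
It also fails if it takes over 69 s, if anything falls off the work surface, if the arm or the gripper's body presses on something with over 40 N, if the wrist force passes 120 N, or if a joint passes its speed limit or range.

## Working session

There is one attempt and no reset: what is moved stays moved. The work goes in short steps, Python scripts to look and compute and a shell command to move; the robot and the scene stay as the last step left them, time stands still between calls to the robot, and variables do not carry over. Pictures are saved under pics/ and viewed, at most 10 in all, crops included, and the job is handed in when it is done.

```bash
ls; mkdir -p pics
python3 - <<'E'
from cell import read_state, eyes
import cv2,numpy as np
s=read_state();print({k:np.round(v,2).tolist() for k,v in s.items()})
for n in("side","top"):
    d=eyes.snapshot(n);np.savez(f"pics/{n}0.npz",**d);cv2.imwrite(f"pics/{n}0.png",d["img"][:,:,::-1])
    print(n,d["intrinsics"].tolist(),np.round(d["cam_to_world"],3).tolist())
E
```

```text
pics
{'t': 0.0, 'joints': [60.55, 23.6, -0.73, 91.5, 0.32, 64.99, -4.71], 'joint_vel': [0.01, 0.03, 0.09, 0.01, -0.07, 0.11, -0.09], 'joint_torque': [-0.0, -58.8, 0.64, -29.11, -0.05, 0.02, 0.0], 'tcp_pos': [269.23, -563.48, 221.81], 'tcp_rot': [[0.9, 0.43, -0.0], [0.43, -0.9, 0.0], [-0.0, -0.0, -1.0]], 'force': [-1.0, -0.19, 0.4], 'moment': [0.02, 0.03, 0.01], 'grip_force': 0.0, 'grip_width': 87.89}
side [[416.90491499910473, 0.0, 317.22683507186935], [0.0, 416.90491499910473, 199.42760874646427], [0.0, 0.0, 1.0]] [[-0.834, -0.334, 0.439, -153.516], [-0.551, 0.469, -0.69, 1072.46], [0.024, -0.818, -0.575, 944.655], [0.0, 0.0, 0.0, 1.0]]
top [[507.85410196042494, 0.0, 319.39169849649693], [0.0, 507.85410196042494, 197.5712978806757], [0.0, 0.0, 1.0]] [[0.023, -0.991, 0.135, 300.189], [-1.0, -0.023, -0.003, 26.435], [0.006, -0.135, -0.991, 1536.389], [0.0, 0.0, 0.0, 1.0]]
```

View pics/side0.png

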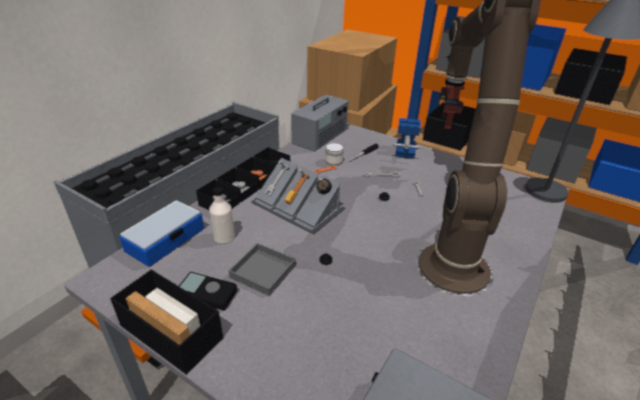

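View pics/top0.png

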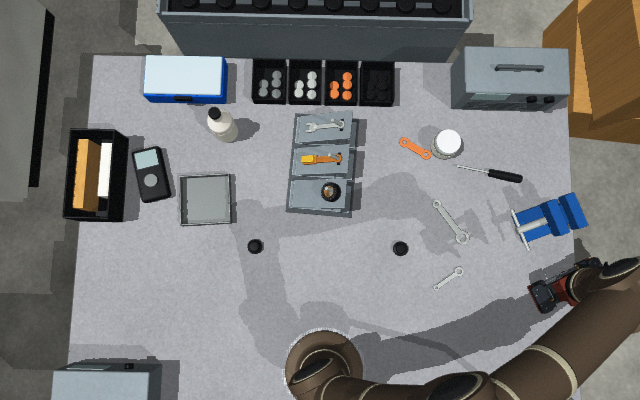

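Candidates: for the roll, black round things at top (330,192) on the rack, plugs at (255,246), (400,248); the roll on the near stand is meant. For the spanner: steel spanner (450,222), smaller one (449,278), one hung on the rack (323,127); (450,222) is the larger of the loose ones. Check in a close crop.

Run:
```python
import cv2,numpy as np
t=cv2.imread("pics/top0.png");s=cv2.imread("pics/side0.png")
a=cv2.resize(t[170:220,280:360],None,fx=5,fy=5,interpolation=cv2.INTER_CUBIC)
b=cv2.resize(t[190:300,420:480],None,fx=5,fy=5,interpolation=cv2.INTER_CUBIC)
c=cv2.resize(s[155:235,250:330][:60],None,fx=5,fy=5,interpolation=cv2.INTER_CUBIC)
o=np.zeros((550,700,3),np.uint8);o[:250,:400]=a;o[250:550,:400]=c;o[:550,400:]=b
cv2.imwrite("pics/crop1.png",o)
```

```text
(no output)
```

View pics/crop1.png

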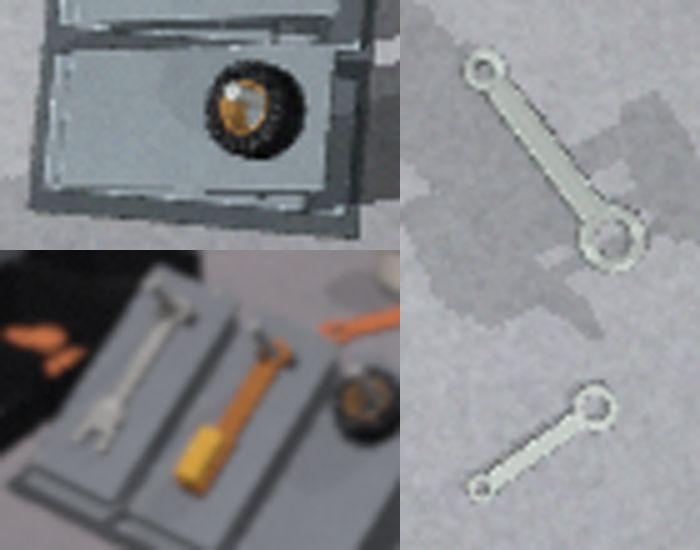

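The crop shows the roll (about (331,192) in top) round the near stand's peg (bright tip near (327,188)), and the larger loose spanner with eye at (437,204), ring head at (462,237); the other loose one is clearly smaller.

```bash
cat > h.py <<'E'
import numpy as np,cv2
def load(n,k=0): return dict(np.load(f"pics/{n}{k}.npz"))
def rays(d,uv):
    uv=np.atleast_2d(uv).astype(float);K=d["intrinsics"];T=d["cam_to_world"]
    c=np.c_[(uv[:,0]-K[0,2])/K[0,0],(uv[:,1]-K[1,2])/K[1,1],np.ones(len(uv))]
    return T[:3,3],c@T[:3,:3].T
def onz(d,uv,z):
    o,r=rays(d,uv);return o+r*((z-o[2])/r[:,2])[:,None]
def cloud(d):
    v,u=np.mgrid[:400,:640];o,r=rays(d,np.c_[u.ravel(),v.ravel()])
    return (o+r*d["z_map"].reshape(-1,1)).reshape(400,640,3)
def proj(d,p):
    T=np.linalg.inv(d["cam_to_world"]);c=T[:3,:3]@np.asarray(p)+T[:3,3];q=d["intrinsics"]@c;return q[:2]/q[2]
def tri(d1,uv1,d2,uv2):
    (o1,r1),(o2,r2)=rays(d1,uv1),rays(d2,uv2);r1,r2=r1[0],r2[0]
    s=np.linalg.lstsq(np.c_[r1,-r2],o2-o1,rcond=None)[0];a,b=o1+r1*s[0],o2+r2*s[1];return (a+b)/2,np.linalg.norm(a-b)
E
python3 - <<'E'
from h import *
np.set_printoptions(precision=1,suppress=True)
t=load("top");s=load("side")
for n,d in(("top",t),("side",s)):
    P=cloud(d)
    # spanner
    win=(abs(P[...,0]-470)<110)&(P[...,2]>-40)
    x,y=(437,204),(462,237)
    g=d["img"].astype(int)
    # approximate region round the spanner
    a=onz(t,x,8)[0];b=onz(t,y,8)[0];ax=(b-a)/np.linalg.norm(b-a)
    rel=P-a;al=rel@ax;ac=rel@np.cross([0,0,1],ax)
    R=(al>-45)&(al<180)&(abs(ac)<40)
    h=P[...,2]
    print(n,"eye,head approx",a,b,"len",np.linalg.norm(b-a))
    bench=np.median(h[R]);print(" bench",bench,"px",R.sum())
    m=R&(h>bench+5);print(" spanner px",m.sum(),"height",np.median(h[m]) if m.any() else None)
    if m.any(): print("  al range",np.percentile(al[m],[0,100]),"brightness spanner/bench",g[m].mean(0),g[R&~m].mean(0))
# tray, face from depth top
P=cloud(t)
for uv in[(205,200),(181,200),(232,200),(205,176),(205,221)]: print("tray",uv,P[uv[1],uv[0]])
for uv in[(300,182),(300,200),(315,190),(343,192),(331,192),(328,188),(327,190),(322,192),(339,192)]: print("rack",uv,P[uv[1],uv[0]])
E
```

```text
top eye,head approx [ 497.1 -335.1    8. ] [ 398.7 -409.5    8. ] len 123.38755396808048
 bench 2.055507212934117 px 1937
 spanner px 358 height 10.488094931572732
  al range [-40.6 178.2] brightness spanner/bench [167.8 172.4 170.3] [160.2 161.9 165.6]
side eye,head approx [ 497.1 -335.1    8. ] [ 398.7 -409.5    8. ] len 123.38755396808048
 bench 1.3235956880308777 px 502
 spanner px 115 height 9.968950309651632
  al range [-15.4 159.9] brightness spanner/bench [127.3 125.1 124.5] [128.1 123.6 127.2]
tray (205, 200) [493.5 370.    2.9]
tray (181, 200) [490.  438.9  17.5]
tray (232, 200) [495.7 288.4   0.6]
tray (205, 176) [566.  372.   11.6]
tray (205, 221) [429.4 366.3   4.4]
rack (300, 182) [550.3  81.5  35.9]
rack (300, 200) [495.8  80.   37.1]
rack (315, 190) [521.7  35.8  71.7]
rack (343, 192) [509.4 -43.1 128.1]
rack (331, 192) [512.1 -10.1 104.3]
rack (328, 188) [516.   -0.4 152.2]
rack (327, 190) [516.4   1.6 112.1]
rack (322, 192) [510.3  15.6 112.6]
rack (339, 192) [509.1 -31.9 127.9]
```

Run:
```python
from h import *
np.set_printoptions(precision=1,suppress=True)
t=load("top");s=load("side")
a=np.array([497.1,-335.1,8]);b=np.array([398.7,-409.5,8]);ax=(b-a)/np.linalg.norm(b-a);n=np.cross([0,0,1],ax)
res={}
for nm,d in(("top",t),("side",s)):
    P=cloud(d);rel=P-a;al=rel@ax;ac=rel@n;h=P[...,2]
    near=(al>-30)&(al<165)&(abs(ac)<32)
    bench=np.median(h[near]);m=near&(h>bench+4)
    k,l,st,_=cv2.connectedComponentsWithStats(m.astype(np.uint8));i=1+np.argmax(st[1:,4]);m=l==i
    print(nm,"n",m.sum(),"bench",bench,"z",np.median(h[m]),"al",al[m].min(),al[m].max(),"ac",np.percentile(ac[m],[2,50,98]))
    for lo,hi in((20,40),(40,60),(60,80),(80,98)):
        q=m&(al>lo)&(al<hi);print("   handle",lo,hi,ac[q].mean(),np.median(h[q]),q.sum())
    q=m&(al>100);w=m&(al<14)
    # hole centroids: bench pixels enclosed
    v,u=np.where(m);c,hier=cv2.findContours(m.astype(np.uint8),cv2.RETR_CCOMP,cv2.CHAIN_APPROX_NONE)
    for cc,hh in zip(c,hier[0]):
        mo=cc[:,0].mean(0);print("   contour",len(cc),"hole" if hh[3]>=0 else "outer",mo,onz(d,mo,np.median(h[m]))[0])
    for nme,qq in(("head",q),("eye",w)):
        pts=np.c_[al[qq],ac[qq]].astype(np.float32);hull=cv2.convexHull(pts);(c0,r0)=cv2.minEnclosingCircle(hull);e=cv2.fitEllipse(cv2.convexHull(pts)) if len(hull)>4 else None
        print("   ",nme,"circle",np.array(c0),r0,"world",(a+c0[0]*ax+c0[1]*n)[:2])
# face
for nm,d in(("top",t),("side",s)):
    P=cloud(d);X,Y,Z=P[...,0],P[...,1],P[...,2]
    q=(X>485)&(X<540)&(Y>25)&(Y<85)&(Z>15)&(Z<110)
    A=P[q];
    for _ in range(5):
        c=A.mean(0);nn=np.linalg.svd(A-c,full_matrices=False)[2][2];nn*=np.sign(nn[2]);r=(A-c)@nn;A=A[abs(r)<max(2.0,1.5*r.std())]
    print(nm,"face n",nn,"tilt",np.degrees(np.arccos(nn[2])),"az",np.degrees(np.arctan2(nn[1],nn[0])),"c",c,len(A),r.std())
    hgt=(P-c)@nn
    pg=(hgt>38)&(hgt<60)&(abs(X-515)<40)&(Y>-40)&(Y<60);print("  peg pts",pg.sum());print(np.c_[P[pg],hgt[pg]])
    rl=(hgt>18)&(hgt<30)&(abs(X-515)<40)&(Y>-60)&(Y<60)&(Z<170);print("  roll top n",rl.sum(),P[rl].mean(0),np.median(hgt[rl]),P[rl].min(0),P[rl].max(0))
    f=(abs(hgt)<3)&(Y>-55)&(Y<150)&(X>440)&(X<580)&(Z>10)
    up=np.array([0,0,1])-nn[2]*nn;up/=np.linalg.norm(up);la=np.cross(nn,up);
    k,l,st,_=cv2.connectedComponentsWithStats(f.astype(np.uint8));f=l==1+np.argmax(st[1:,4])
    U=(P-c)@up;L=(P-c)@la
    print("  up",up,"lat",la,"U range",U[f].min(),U[f].max())
    for lo in range(-60,61,20):
        q=f&(U>lo)&(U<lo+20)
        if q.any():print("   ",lo,L[q].min(),L[q].max())
    print("  peak",c+up*U[f].max())
```

```text
top n 319 bench 2.5802301287993714 z 11.048524215832913 al -15.174514488733237 143.99003573025587 ac [-18.   -1.6  16.8]
   handle 20 40 -1.4970926662331752 11.21238984299464 40
   handle 40 60 -1.7166425736093522 10.476892410235564 36
   handle 60 80 -0.6049987648746065 11.135428811320935 35
   handle 80 98 -0.8640591256269234 9.930296006508115 36
   contour 132 outer [451.2 222.4] [ 441.6 -376.7   11. ]
   contour 4 hole [466. 241.] [ 386.8 -420.5   11. ]
   contour 4 hole [467. 238.] [ 395.8 -423.7   11. ]
   contour 25 hole [461.6 237.6] [ 396.8 -407.4   11. ]
   contour 4 hole [465. 233.] [ 410.7 -417.9   11. ]
   contour 4 hole [459. 231.] [ 416.3 -399.9   11. ]
   contour 4 hole [455. 228.] [ 425.1 -388.    11. ]
   contour 4 hole [454. 227.] [ 428. -385.   11.]
   contour 4 hole [451. 226.] [ 430.8 -376.    11. ]
   contour 4 hole [453. 225.] [ 434.  -382.1   11. ]
   contour 4 hole [450. 224.] [ 436.8 -373.    11. ]
   contour 6 hole [452.5 223. ] [ 440.  -380.6   11. ]
   contour 4 hole [447. 220.] [ 448.7 -364.1   11. ]
   contour 4 hole [447. 218.] [ 454.8 -364.2   11. ]

[... 2542 characters left out ...]
.1 155.9  53.3]
 [516.3   5.4 148.9  48.2]
 [511.    7.1 151.7  51.2]
 [508.1   5.1 151.8  49.9]
 [510.6   7.5 147.8  48.2]
 [510.5   0.9 144.4  41.7]
 [506.    1.5 146.4  43.4]]
  roll top n 109 [505.   -1.2 123.8] 23.257227654648645 [478.8 -27.9 106.4] [534.8  21.4 140. ]
  up [-0.1 -0.8  0.6] lat [ 1.  -0.1  0. ] U range -59.84684585100449 127.51541538138316
    -60 -45.50372462398631 38.2889556455247
    -40 -44.938987784874186 37.4897923794464
    -20 -43.142027969852634 39.424679346172304
    0 -41.5658633661677 42.115901326819014
    20 -42.379147524215 39.92521886737343
    40 -39.90502880365966 43.31649257533342
    60 -43.915087650179125 42.75342556618789
  peak [500.7 -48.2 128.7]
```

```bash
cat > go.py <<'E'
import sys,numpy as np
from cell import read_state
# usage: go.py x y z [world angle of tool y, deg]
s=read_state();R=np.array(s["tcp_rot"]);p=np.array(s["tcp_pos"]);a=list(map(float,sys.argv[1:]))
ya=np.degrees(np.arctan2(R[1,1],R[0,1]));out=R.T@(np.array(a[:3])-p)
yaw=-((a[3]-ya+90)%180-90) if len(a)>3 else 0
print("t",round(s["t"],1),"tcp",p.round(1),"yang",round(ya,1),"J",np.round(s["joints"],0),"F",np.round(s["force"],1),"w",round(s["grip_width"],1),"gf",round(s["grip_force"],1),"-> shift",out.round(1),"yaw",round(yaw,1))
E
python3 go.py 509.3 -10.3 230 -4.8
```

```text
t 0.1 tcp [ 269.2 -563.5  221.9] yang -64.5 J [61. 24. -1. 91.  0. 65. -5.] F [ 1.  -0.8 -0.3] w 87.5 gf 0.0 -> shift [ 455.1 -395.7   -7.6] yaw -59.7
```

```bash
python3 -m handwheel '[[38,-33,-1,-5],[76,-66,-2,-10],[114,-99,-3,-16],[152,-132,-3,-22],[190,-165,-4,-28],[228,-198,-4,-34],[266,-231,-5,-40],[304,-264,-5,-45],[342,-297,-6,-50],[380,-330,-7,-55],[418,-363,-7,-60],[440,-382,-8,-60],[455,-396,-8,-60],[455,-396,-8,-60],[455,-396,-8,-60],[455,-396,-8,-60]]' -0.59 20; python3 go.py 509.3 -10.3 111 -4.8
```

```text
t: 1.7
tcp_pos: [508.8, -11.9, 230.4]
tcp_rot: [[0.079, 0.997, -0.001], [0.997, -0.079, -0.001], [-0.001, -0.001, -1.0]]
force: [0.3, -0.1, -0.1]
grip_width: 69.8
grip_force: 0.0
t 1.7 tcp [508.8 -11.9 230.4] yang -4.6 J [ 21.  14. -30. 105.   8.  63. -16.] F [ 0.3 -0.1 -0.1] w 69.8 gf 0.0 -> shift [  1.7   0.5 119.3] yaw 0.2
```

```bash
python3 -m handwheel '[[1,0.5,30,0],[1.7,0.5,60,0],[1.7,0.5,80,0],[1.7,0.5,92,0],[1.7,0.5,92,0]]'
python3 - <<'E'
from cell import eyes
from h import *
for n in("side","top"):
    d=eyes.snapshot(n);np.savez(f"pics/{n}1.npz",**d)
    if n=="side": im=d["img"][:,:,::-1]
u,v=proj(load("side",1),[509,-10,125]).astype(int);print(u,v)
cv2.imwrite("pics/c2.png",cv2.resize(im[v-45:v+30,u-50:u+50],None,fx=7,fy=7,interpolation=cv2.INTER_CUBIC))
E
```

```text
t: 2.2
tcp_pos: [508.8, -9.9, 137.4]
tcp_rot: [[0.079, 0.997, -0.003], [0.997, -0.079, -0.0], [-0.0, -0.003, -1.0]]
force: [0.4, -0.1, 0.4]
grip_width: 69.5
grip_force: 0.0
323 183
```

View pics/c2.png

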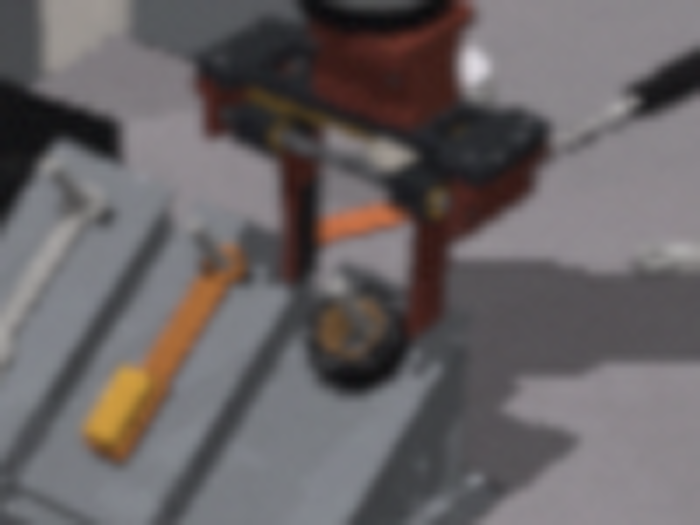

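```bash
python3 - <<'E'
from h import *
d=load("side",1);c=np.array([508.8,-9.9,137.4]);y=np.array([.997,-.079,0]);x=np.array([.079,.997,0])
off=np.array([273,138])
for k in(35,48.5):
  for sgn in(1,-1): print(k*sgn,(proj(d,c+sgn*k*y+10*x)-off)*7,(proj(d,c+sgn*k*y-10*x)-off)*7)
P=cloud(d);m=(P[...,2]>139)&(P[...,2]<175)&(abs(P[...,1]+10)<25)&(abs(P[...,0]-509)<65)
for lo,hi in((440,509),(509,580)):
  q=m&(P[...,0]>lo)&(P[...,0]<hi);print(q.sum(),np.percentile(P[q],[5,50,95],axis=0).round(1).tolist())
E
python3 go.py 509.3 -10.3 111.5 -4.8
```

```text
35 [291.34139092 281.97813088] [315.03238036 266.37675954]
-35 [399.80901358 329.61290017] [423.09695614 313.2334879 ]
48.5 [270.98870425 273.04002096] [294.75051085 257.58255438]
-48.5 [421.31221065 339.05626959] [444.5151253  322.52039183]
53 [[460.9, -14.5, 141.6], [464.3, -1.4, 154.4], [505.9, 5.7, 171.8]]
51 [[510.8, -21.5, 140.0], [542.2, -6.8, 154.8], [549.0, 6.5, 171.4]]
t 2.3 tcp [510.2  -9.3 139.3] yang -4.5 J [ 19.  21. -29. 111.  12.  51. -21.] F [ 0.4 -0.2  1. ] w 70.0 gf 0.0 -> shift [-1.1 -0.9 27.8] yaw 0.3
```

```bash
python3 -m handwheel '[[-0.5,0,8,0],[-0.5,0,15,0],[-0.5,0,22,0],[-0.5,0,27,0],[-0.5,0,27,0]]'; python3 -m handwheel '[[0,0,0,0],[0,0,0,0],[0,0,0,0],[0,0,0,0],[0,0,0,0],[0,0,0,0]]' 1 15
```

```text
t: 2.8
tcp_pos: [509.3, -9.2, 110.8]
tcp_rot: [[0.078, 0.997, -0.001], [0.997, -0.078, 0.0], [-0.0, -0.001, -1.0]]
force: [-0.3, -0.5, 1.0]
grip_width: 69.5
grip_force: 0.0
t: 3.4
tcp_pos: [510.0, -9.2, 111.8]
tcp_rot: [[0.078, 0.997, 0.0], [0.997, -0.078, 0.0], [0.0, 0.0, -1.0]]
force: [-0.5, 0.4, 1.4]
grip_width: 54.7
grip_force: 15.0
```

```bash
python3 -m handwheel '[[3,0,-4,0],[7,0,-10,0],[13,0,-19,0],[19,0,-27,0],[25,0,-36,0],[31,0,-44,0],[38,0,-54,0],[45,0,-64,0],[45,0,-64,0]]'; python3 go.py 494 368 130 -4.5
```

```text
t: 4.3
tcp_pos: [514.3, 37.2, 177.4]
tcp_rot: [[0.076, 0.997, 0.003], [0.997, -0.076, 0.001], [0.001, 0.003, -1.0]]
force: [-0.3, -0.9, -1.5]
grip_width: 54.6
grip_force: 15.0
t 4.3 tcp [514.3  37.2 177.4] yang -4.4 J [ 15.  18. -30. 108.  11.  56. -24.] F [-0.3 -0.9 -1.5] w 54.6 gf 15.0 -> shift [328.3 -45.6  47.5] yaw 0.1
```

Run:
```python
from h import *
np.set_printoptions(precision=1,suppress=True)
# tray outer extents from both cameras by rim height
for n in("top","side"):
    d=load(n,0);P=cloud(d);Z=P[...,2]
    m=(Z>20)&(Z<42)&(abs(P[...,0]-495)<95)&(abs(P[...,1]-368)<95)
    pts=P[m][:,:2].astype(np.float32);print(n,m.sum(),np.median(Z[m]),cv2.minAreaRect(pts))
```

```text
top 384 30.60857048629373 ((494.00360107421875, 365.6558837890625), (151.09983825683594, 151.58030700683594), 4.388906002044678)
side 500 27.77729736057489 ((489.9924621582031, 367.3504943847656), (154.06590270996094, 155.5720977783203), 4.491208553314209)
```

```bash
python3 -m handwheel '[[30,-4,0,0],[75,-10,0,0],[120,-16,5,0],[165,-22,15,0],[210,-29,25,0],[255,-35,35,0],[295,-41,45,0],[320,-45,60,0],[327,-46,85,0],[327,-46,115,0],[327,-46,125,0],[327,-46,135,0],[327,-46,145,0],[327,-46,145,0]]'; python3 go.py 493 366 11 -4.5
```

```text
t: 5.7
tcp_pos: [492.9, 364.5, 30.1]
tcp_rot: [[0.078, 0.997, -0.001], [0.997, -0.078, -0.001], [-0.001, -0.001, -1.0]]
force: [0.2, -1.1, -0.3]
grip_width: 54.5
grip_force: 15.0
t 5.7 tcp [492.9 364.5  30.1] yang -4.5 J [-21.  38. -29. 101.  24.  47. -65.] F [ 0.2 -1.1 -0.3] w 54.5 gf 15.0 -> shift [ 1.5 -0.  19.1] yaw 0.0
```

```bash
python3 -m handwheel '[[0,0,3,0],[0,0,6,0],[0,0,9,0],[0,0,12,0],[0,0,15,0],[0,0,17,0],[0,0,19,0],[0,0,19,0]]' - 6;  python3 -m handwheel '[[0,0,0,0],[0,0,0,0],[0,0,0,0],[0,0,0,0]]' -0.59; python3 -m handwheel '[[0,0,-20,0],[0,0,-60,0],[0,0,-110,0],[0,0,-150,0],[0,0,-190,0],[0,0,-190,0]]'; python3 go.py 447 -373 180
```

```text
t: 6.5
tcp_pos: [493.4, 365.0, 11.8]
tcp_rot: [[0.078, 0.997, 0.001], [0.997, -0.078, 0.0], [0.0, 0.001, -1.0]]
force: [0.7, -2.6, 2.0]
grip_width: 55.0
grip_force: 6.0
t: 6.9
tcp_pos: [492.7, 365.5, 11.6]
tcp_rot: [[0.077, 0.997, -0.0], [0.997, -0.077, 0.0], [0.0, -0.0, -1.0]]
force: [0.5, -0.1, -0.3]
grip_width: 69.6
grip_force: 0.0
t: 7.5
tcp_pos: [494.7, 367.7, 207.8]
tcp_rot: [[0.078, 0.997, 0.008], [0.997, -0.078, 0.006], [0.006, 0.007, -1.0]]
force: [-1.0, 0.5, -0.1]
grip_width: 69.9
grip_force: 0.0
t 7.5 tcp [494.7 367.7 207.8] yang -4.4 J [-17.  27. -34.  93.  16.  65. -59.] F [-1.   0.5 -0.1] w 69.9 gf 0.0 -> shift [-742.3    9.6   23.1] yaw 0
```

```bash
python3 - <<'E'
from cell import eyes
from h import *
np.set_printoptions(precision=1,suppress=True)
for n in("side","top"):
    d=eyes.snapshot(n);np.savez(f"pics/{n}2.npz",**d)
    P=cloud(d);X,Y,Z=P[...,0],P[...,1],P[...,2]
    q=(X>480)&(X<540)&(Y>25)&(Y<85)&(Z>15)&(Z<110);A=P[q]
    for _ in range(5):
        c=A.mean(0);nn=np.linalg.svd(A-c,full_matrices=False)[2][2];nn*=np.sign(nn[2]);r=(A-c)@nn;A=A[abs(r)<max(2.0,1.5*r.std())]
    hg=(P-c)@nn;pg=(hg>8)&(hg<58)&(abs(X-513)<35)&(Y>-45)&(Y<40)
    up=np.array([0,0,1])-nn[2]*nn;up/=np.linalg.norm(up);la=np.cross(nn,up)
    print(n,"n",nn,"c",c,"pegpts",pg.sum())
    for lo in range(8,58,10):
        g=pg&(hg>=lo)&(hg<lo+10)
        if g.any(): print(lo,g.sum(),"mean",P[g].mean(0),"lat",np.percentile((P[g]-c)@la,[0,50,100]),"up",np.percentile((P[g]-c)@up,[0,50,100]))
    # roll in tray
    m=(abs(X-493)<60)&(abs(Y-366)<60)&(Z>15);print("roll",m.sum(),P[m].mean(0),np.percentile(Z[m],[10,50,90]))
    im=d["img"][:,:,::-1];u,v=proj(d,[512,0,130]).astype(int);a=cv2.resize(im[v-30:v+30,u-35:u+35],(350,300),interpolation=cv2.INTER_CUBIC)
    u,v=proj(d,[493,366,15]).astype(int);b=cv2.resize(im[v-30:v+30,u-35:u+35],(350,300),interpolation=cv2.INTER_CUBIC)
    cv2.imwrite(f"pics/c3{n}.png",np.hstack([a,b]))
cv2.imwrite("pics/c3.png",np.vstack([cv2.imread("pics/c3side.png"),cv2.imread("pics/c3top.png")]))
E
python3 go.py 513.3 -4 180
```

```text
side n [0.  0.6 0.8] c [509.   56.6  53.9] pegpts 22
8 5 mean [509.1 -14.2 123.4] lat [2.  4.2 7.9] up [ 95.   97.6 103. ]
18 4 mean [507.7  -7.  132.9] lat [-1.1  2.8  5.5] up [ 94.9  98.3 101.4]
28 5 mean [511.1  -1.7 138.6] lat [2.8 6.6 9. ] up [ 94.8  97.1 100.9]
38 3 mean [510.4   3.5 148.7] lat [2.  5.4 6.4] up [ 95.8  97.3 104.3]
48 5 mean [512.    6.9 152.9] lat [ 1.2  7.2 10.7] up [ 96.   99.4 101.6]
roll 5023 [473.5 382.5 460.9] [296.7 485.5 613.5]
top n [0.  0.6 0.8] c [509.2  53.   58.5] pegpts 36
8 5 mean [514.3 -19.6 125.5] lat [ 6.   8.8 11.9] up [96.6 97.3 99.3]
18 9 mean [515.4 -13.  133.1] lat [ 5.2  9.7 13. ] up [93.7 97.  98.9]
28 5 mean [513.9  -6.8 140.8] lat [ 5.6  6.1 11.1] up [93.6 96.7 98. ]
38 11 mean [516.2  -0.2 148.8] lat [ 4.9  9.4 12.5] up [ 88.3  96.3 101. ]
48 6 mean [516.2   4.7 153.2] lat [ 5.6  9.  14.2] up [89.8 93.8 97.9]
roll 2496 [487.9 352.7 598.8] [587.5 613.  634.6]
t 7.6 tcp [493.2 365.5 202.5] yang -4.5 J [-17.  27. -34.  93.  16.  65. -59.] F [-0.1 -0.4 -0.5] w 69.7 gf 0.0 -> shift [-366.8   48.7   22.2] yaw 0
```

View pics/c3.png

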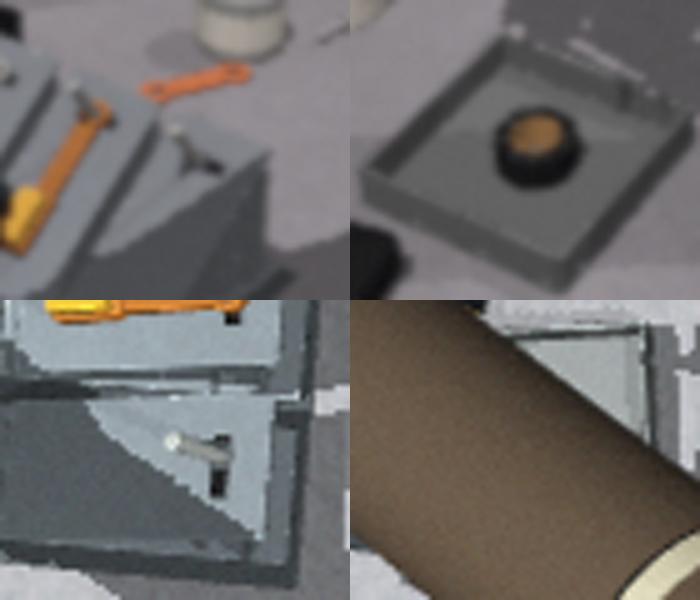

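The roll lies flat in the tray (side crop at (540,145)); the peg is clear, tip at crop (172,440) in top. Now feel the peg's lateral position by closing lightly on it.

```bash
python3 -m handwheel '[[-30,4,0,0],[-75,10,0,0],[-120,16,0,0],[-165,22,0,0],[-210,28,0,0],[-255,34,0,0],[-300,40,0,0],[-335,45,10,0],[-360,48,22,0],[-367,49,35,0],[-367,49,50,0],[-367,49,62,0],[-367,49,70,0],[-367,49,72,0],[-367,49,72,0]]' 0.3 5; python3 go.py 513 -4 130 -4.8
```

```text
t: 9.1
tcp_pos: [513.1, -3.8, 129.3]
tcp_rot: [[0.077, 0.997, -0.001], [0.997, -0.077, 0.0], [0.0, -0.001, -1.0]]
force: [0.8, -0.2, 0.0]
grip_width: 30.8
grip_force: 0.0
t 9.1 tcp [513.1  -3.8 129.3] yang -4.4 J [ 18.  21. -28. 111.  13.  50. -21.] F [ 0.8 -0.2  0. ] w 30.8 gf 0.0 -> shift [-0.2 -0.1 -0.7] yaw 0.4
```

```bash
python3 -m handwheel '[[0,0,0,0],[0,0,0,0],[0,0,0,0],[0,0,0,0],[0,0,0,0]]' 1 4; python3 go.py 513 -4 130 -4.8
```

```text
t: 9.6
tcp_pos: [514.2, -4.5, 130.2]
tcp_rot: [[0.078, 0.997, 0.002], [0.997, -0.078, 0.0], [0.0, 0.002, -1.0]]
force: [2.9, -0.0, 1.0]
grip_width: 9.9
grip_force: 4.0
t 9.6 tcp [514.2  -4.5 130.2] yang -4.5 J [ 18.  21. -28. 111.  13.  50. -21.] F [ 2.9 -0.   1. ] w 9.9 gf 4.0 -> shift [ 0.4 -1.3  0.2] yaw 0.3
```

```bash
for i in 1; do python3 -m handwheel '[[0,1,0,0],[0,1,0,0],[0,1,0,0]]'; done
python3 - <<'E'
from cell import read_state
import numpy as np
print(np.mean([read_state()["force"] for _ in range(5)],0))
E
python3 -m handwheel '[[0,1,0,0],[0,1,0,0],[0,1,0,0]]'
```

```text
t: 9.9
tcp_pos: [514.2, -4.6, 130.1]
tcp_rot: [[0.078, 0.997, 0.0], [0.997, -0.078, -0.0], [-0.0, 0.0, -1.0]]
force: [-1.5, -1.2, 5.4]
grip_width: 9.6
grip_force: 4.0
[-1.51507381 -1.22287685  5.40009864]
t: 10.2
tcp_pos: [514.2, -4.6, 129.8]
tcp_rot: [[0.078, 0.997, -0.002], [0.997, -0.078, -0.0], [-0.001, -0.002, -1.0]]
force: [-3.1, 0.6, 5.8]
grip_width: 9.9
grip_force: 4.0
```

```bash
python3 -m handwheel '[[0,-0.5,0,0],[0,-0.5,0,0],[0,-0.5,-15,0],[0,-0.5,-35,0],[10,-0.5,-35,0],[36,-0.5,-35,0],[36,-0.5,-35,0]]' 0.3 4; python3 -m handwheel '[[0,0,15,0],[0,0,32,0],[0,0,32,0],[0,0,32,0]]' 1; python3 go.py 514.2 18 133
```

```text
t: 10.9
tcp_pos: [517.3, 35.1, 164.3]
tcp_rot: [[0.074, 0.997, 0.0], [0.997, -0.074, 0.002], [0.002, -0.0, -1.0]]
force: [-1.1, -0.6, 0.2]
grip_width: 30.9
grip_force: 0.0
t: 11.3
tcp_pos: [517.1, 31.3, 132.3]
tcp_rot: [[0.078, 0.997, -0.001], [0.997, -0.078, 0.0], [-0.0, -0.001, -1.0]]
force: [-0.2, 0.3, 0.6]
grip_width: 2.1
grip_force: 0.0
t 11.3 tcp [517.1  31.3 132.3] yang -4.4 J [ 14.  22. -29. 110.  13.  51. -26.] F [-0.2  0.3  0.6] w 2.1 gf 0.0 -> shift [-13.4  -1.9  -0.7] yaw 0
```

```bash
python3 -m handwheel '[[-5,0,0,0],[-10,0,0,0],[-12,0,0,0],[-13,0,0,0],[-14,0,0,0]]'; python3 -m handwheel '[[-1,0,0,0],[-2,0,0,0],[-2,0,0,0]]'; python3 go.py 514.2 18 133
```

```text
t: 11.8
tcp_pos: [517.0, 19.1, 133.3]
tcp_rot: [[0.077, 0.997, 0.002], [0.997, -0.077, 0.002], [0.003, 0.002, -1.0]]
force: [0.7, 8.6, 0.0]
grip_width: 0.5
grip_force: 3.9
t: 12.1
tcp_pos: [517.0, 18.9, 133.4]
tcp_rot: [[0.075, 0.997, 0.002], [0.997, -0.075, 0.004], [0.004, 0.002, -1.0]]
force: [1.1, 12.4, 0.4]
grip_width: 0.5
grip_force: 5.1
t 12.1 tcp [517.   18.9 133.4] yang -4.3 J [ 16.  22. -29. 111.  13.  51. -24.] F [ 1.1 12.4  0.4] w 0.5 gf 5.1 -> shift [-1.1 -2.8  0.4] yaw 0
```

```bash
python3 -m handwheel '[[6,0,-5,0],[8,0,-25,0],[8,0,-50,0],[8,0,-50,0]]' 0.09; python3 go.py 472.7 -352.6 110 125.8
```

```text
t: 12.5
tcp_pos: [518.7, 23.2, 185.8]
tcp_rot: [[0.078, 0.997, 0.005], [0.997, -0.078, -0.001], [-0.0, 0.005, -1.0]]
force: [-0.3, 0.2, 0.4]
grip_width: 28.9
grip_force: 0.0
t 12.5 tcp [518.7  23.2 185.8] yang -4.5 J [ 16.  18. -30. 107.  11.  57. -22.] F [-0.3  0.2  0.4] w 28.9 gf 0.0 -> shift [-378.2  -16.9   75.9] yaw 49.7
```

```bash
python3 -m handwheel '[[-20,0,0,-8],[-50,-2,0,-16],[-80,-3,0,-24],[-110,-5,0,-32],[-140,-6,5,-40],[-170,-7,10,-48],[-200,-9,15,-56],[-230,-10,20,-64],[-260,-12,30,-72],[-285,-13,40,-80],[-305,-14,50,-88],[-325,-14,60,-96],[-345,-15,70,-104],[-360,-16,75,-112],[-370,-17,75,-120],[-376,-17,75,-128],[-378,-17,75,-130.3],[-378,-17,75,-130.3],[-378,-17,75,-130.3]]'; python3 go.py 472.7 -352.6 2 125.8
```

```text
t: 14.4
tcp_pos: [470.2, -352.3, 107.3]
tcp_rot: [[-0.812, -0.584, -0.001], [-0.584, 0.812, 0.0], [0.0, 0.0, -1.0]]
force: [0.5, 0.4, -0.1]
grip_width: 40.0
grip_force: 0.0
t 14.4 tcp [ 470.2 -352.3  107.3] yang 125.7 J [ 65.  35. -46. 101.  30.  57. 133.] F [ 0.5  0.4 -0.1] w 40.0 gf 0.0 -> shift [ -1.9  -1.7 105.3] yaw -0.1
```

```bash
python3 -m handwheel '[[-1,-1,25,0],[-2,-1.5,60,0],[-2,-1.5,85,0],[-2,-1.5,98,0],[-2,-1.5,104.5,0],[-2,-1.5,104.5,0]]';  python3 -m handwheel '[[0,0,0,0],[0,0,0,0],[0,0,0,0],[0,0,0,0],[0,0,0,0],[0,0,0,0]]' 1 15; python3 go.py 472.7 -352.6 2 125.8
```

```text
t: 15.0
tcp_pos: [473.2, -352.1, 3.0]
tcp_rot: [[-0.811, -0.586, -0.0], [-0.586, 0.811, 0.0], [0.0, 0.0, -1.0]]
force: [0.7, -0.1, 0.6]
grip_width: 39.7
grip_force: 0.0
t: 15.6
tcp_pos: [473.4, -352.5, 4.0]
tcp_rot: [[-0.811, -0.585, 0.001], [-0.585, 0.811, -0.001], [-0.0, -0.001, -1.0]]
force: [-1.6, 0.5, 6.7]
grip_width: 17.8
grip_force: 15.0
t 15.6 tcp [ 473.4 -352.5    4. ] yang 125.8 J [ 61.  42. -41. 104.  37.  47. 127.] F [-1.6  0.5  6.7] w 17.8 gf 15.0 -> shift [0.6 0.4 2. ] yaw 0.0
```

```bash
python3 -m handwheel '[[0,0,0,0],[0,0,-5,0],[1,0,-10,0],[1.5,0,-15,0],[2,0,-20,0],[3,0,-25,0],[4,0,-30,0],[5.5,0,-35,0],[7,0,-40,0],[9,0,-45,0],[11,0,-50,0],[13.5,0,-55,0],[16,0,-59,0],[18.5,0,-63,0],[20,0,-66,0],[20,0,-66,0]]' 1 3;  python3 -m handwheel '[[0,0,0,0],[0,0,0,0],[0,0,0,0]]' 1 50
python3 - <<'E'
from cell import eyes
from h import *
np.set_printoptions(precision=1,suppress=True)
for n in("side","top"):
    d=eyes.snapshot(n);np.savez(f"pics/{n}3.npz",**d);im=d["img"][:,:,::-1];u,v=proj(d,[440,-375,40]).astype(int)
    cv2.imwrite(f"pics/c4{n}.png",cv2.resize(im[v-35:v+35,u-50:u+50],(600,300) if 0 else (500,350)[:2] and (428,300),interpolation=cv2.INTER_CUBIC))
cv2.imwrite("pics/c4.png",np.vstack([cv2.imread("pics/c4side.png"),cv2.imread("pics/c4top.png")]))
E
```

```text
t: 17.2
tcp_pos: [456.8, -364.4, 69.6]
tcp_rot: [[-0.811, -0.585, 0.0], [-0.585, 0.811, -0.0], [0.0, -0.001, -1.0]]
force: [0.0, 1.0, -1.1]
grip_width: 17.6
grip_force: 3.0
t: 17.5
tcp_pos: [456.9, -363.9, 69.0]
tcp_rot: [[-0.811, -0.586, -0.0], [-0.586, 0.811, 0.0], [0.0, 0.0, -1.0]]
force: [0.4, -1.3, -1.2]
grip_width: 17.1
grip_force: 50.0
```

View pics/c4.png

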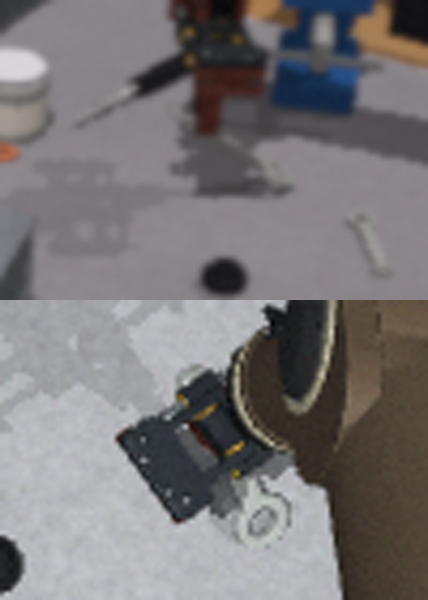

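```bash
python3 -m handwheel '[[0,0,-20,0],[0,0,-60,0],[0,0,-100,0],[0,0,-125,0],[0,0,-125,0]]'; python3 go.py 519 75 190
```

```text
t: 18.1
tcp_pos: [458.8, -364.6, 197.9]
tcp_rot: [[-0.811, -0.586, 0.005], [-0.586, 0.811, -0.004], [-0.002, -0.006, -1.0]]
force: [0.7, 0.9, -0.6]
grip_width: 17.3
grip_force: 50.0
t 18.1 tcp [ 458.8 -364.6  197.9] yang 125.9 J [ 70.  29. -50.  97.  24.  65. 139.] F [ 0.7  0.9 -0.6] w 17.3 gf 50.0 -> shift [-306.2  321.1    6.5] yaw 0
```

```bash
python3 -m handwheel '[[-10,10,0,8],[-25,26,0,16],[-43,45,0,24],[-63,66,0,32],[-85,89,0,40],[-107,112,0,48],[-130,136,0,56],[-152,160,0,64],[-175,184,0,72],[-197,207,0,80],[-220,231,0,88],[-242,254,0,96],[-262,275,0,104],[-280,294,3,112],[-295,309,5,120],[-303,318,6,128],[-306,321,6,130.7],[-306,321,6,130.7],[-306,321,6,130.7],[-306,321,6,130.7]]'
python3 - <<'E'
from cell import eyes
from h import *
for n in("side","top"):
    d=eyes.snapshot(n);np.savez(f"pics/{n}4.npz",**d);im=d["img"][:,:,::-1];u,v=proj(d,[519,70,180]).astype(int);print(n,u,v)
    cv2.imwrite(f"pics/c5{n}.png",cv2.resize(im[v-30:v+30,u-50:u+50],(500,300),interpolation=cv2.INTER_CUBIC))
cv2.imwrite("pics/c5.png",np.vstack([cv2.imread("pics/c5side.png"),cv2.imread("pics/c5top.png")]))
E
python3 go.py 519 75 190 -4.4
```

```text
t: 20.1
tcp_pos: [516.7, 74.7, 187.7]
tcp_rot: [[0.084, 0.996, -0.001], [0.996, -0.084, -0.0], [-0.0, -0.001, -1.0]]
force: [-0.2, 0.3, -0.3]
grip_width: 17.4
grip_force: 50.0
side 309 179
top 302 184
t 20.2 tcp [516.9  74.7 188. ] yang -4.9 J [ 13.  19. -33. 106.  12.  58. -29.] F [-0.7 -0.6 -1.4] w 17.1 gf 50.0 -> shift [ 0.5  2.1 -2. ] yaw -0.5
```

View pics/c5.png

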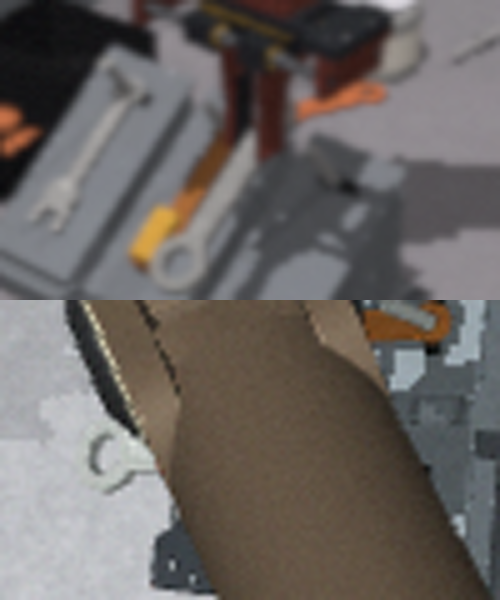

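Run:
```python
from h import *
np.set_printoptions(precision=1,suppress=True)
T=np.array([516.8,74.7,187.8]);x=np.array([.084,.996,0]);y=np.array([.996,-.084,0])
for n in("side","top"):
    d=load(n,4);P=cloud(d);r=P-T;X=r@x;L=r@y;Z=r[...,2]
    m=(X>8)&(X<125)&(abs(L)<32)&(Z>-100)&(Z<25)&(abs(Z+0.7*X)<40)
    print(n,m.sum())
    A=np.c_[X[m],L[m],Z[m]]
    for _ in range(6):
        k=np.polyfit(A[:,0],A[:,2],1);rr=A[:,2]-np.polyval(k,A[:,0]);A=A[abs(rr)<max(4,2*rr.std())]
    print(" fit tilt",np.degrees(np.arctan(k[0])),"z at x=0",k[1],"std",rr.std(),len(A))
    for lo in range(10,125,12):
        q=(A[:,0]>=lo)&(A[:,0]<lo+12)
        if q.any():print("   ",lo,q.sum(),A[q].mean(0),A[q][:,1].min(),A[q][:,1].max())
    print(" maxX",A[:,0].max())
```

```text
side 225
 fit tilt -34.53915411769022 z at x=0 2.787464097264738 std 2.610990162555023 171
    10 16 [16.5 -3.2 -8.4] -11.726279083471491 5.995586531228744
    22 18 [ 27.2  -3.6 -15.7] -14.171269905303495 7.227704906857934
    34 24 [ 39.9  -3.9 -24.4] -14.631443946241335 6.933622611440718
    46 19 [ 52.   -3.  -33.9] -11.202024621670512 6.2244071693080345
    58 25 [ 64.4  -2.2 -42. ] -16.051655037972864 8.229474303126283
    70 28 [ 75.7  -3.9 -49.3] -23.1634018347554 15.50375504907137
    82 30 [ 88.6  -4.7 -58.1] -23.40757699878892 14.967519520906968
    94 3 [ 94.7  -0.5 -63. ] -4.428463173166005 3.1063507663898564
 maxX 95.62784387092515
top 137
 fit tilt -34.24769973837257 z at x=0 4.648049221395307 std 2.1050288347718453 106
    46 8 [ 54.5  -1.3 -32.7] -6.4780346000586295 2.2194771289575863
    58 29 [ 64.7   0.  -39.3] -14.279742585572238 13.51193000727056
    70 26 [ 75.2   1.  -46.1] -17.8792401700984 18.94259043400473
    82 38 [ 88.2   2.1 -55.6] -15.025339599748628 19.60503283346296
    94 5 [ 95.5   3.6 -61. ] -3.0678587384650315 10.809195275022303
 maxX 96.41502060867334
```

```bash
python3 -m handwheel '[[-10,0,-2,0],[-22,1,2,0],[-25,1.5,10,0],[-29,1.5,22,0],[-33,1.5,32,-0.4],[-37,1.5,40,-0.4],[-37.5,1.5,42,-0.4],[-37.5,1.5,42,-0.4]]' 1 60; python3 go.py 517.3 36.8 145.5 -4.5
python3 - <<'E'
from cell import eyes
from h import *
d=eyes.snapshot("side");np.savez("pics/side5.npz",**d);im=d["img"][:,:,::-1];u,v=proj(d,[515,10,155]).astype(int);print(u,v)
cv2.imwrite("pics/c6.png",cv2.resize(im[v-30:v+30,u-35:u+35],(700,600),interpolation=cv2.INTER_CUBIC))
print((proj(d,[514.9,4.9,152])-[u-35,v-30])*10)
E
```

```text
t: 21.0
tcp_pos: [515.1, 38.0, 145.6]
tcp_rot: [[0.078, 0.997, -0.001], [0.997, -0.078, 0.0], [0.0, -0.001, -1.0]]
force: [0.7, 0.0, -0.9]
grip_width: 16.8
grip_force: 60.0
t 21.0 tcp [515.1  38.  145.6] yang -4.5 J [ 16.  21. -31. 110.  14.  53. -27.] F [ 0.7  0.  -0.9] w 16.8 gf 60.0 -> shift [-1.   2.3  0.1] yaw 0.0
319 178
[364.21627479 303.22185954]
```

View pics/c6.png

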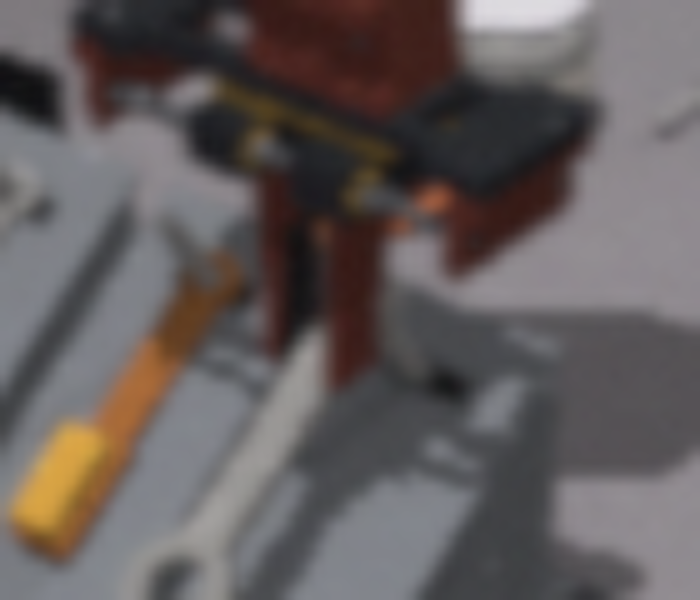

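```bash
python3 -m handwheel '[[0,2,0,0],[-1,2,0,0],[-1,2,0,0]]'; python3 go.py 517.3 36.8 145.5 -4.5;  python3 -m handwheel '[[-2,0,3,0],[-3,0,4.5,0],[-4,0,6,0],[-5,0,7.5,0],[-5,0,7.5,0]]'; python3 go.py 517 32.0 137.6 -4.5
```

```text
t: 21.35
tcp_pos: [517.4, 36.7, 146.4]
tcp_rot: [[0.078, 0.997, 0.001], [0.997, -0.078, -0.0], [-0.0, 0.001, -1.0]]
force: [0.3, -0.4, -2.6]
grip_width: 17.1
grip_force: 60.0
t 21.4 tcp [517.4  36.7 146.4] yang -4.5 J [ 16.  21. -31. 109.  14.  53. -26.] F [ 0.3 -0.4 -2.6] w 17.1 gf 60.0 -> shift [ 0.1 -0.1  0.9] yaw 0.0
t: 21.85
tcp_pos: [516.7, 31.7, 138.4]
tcp_rot: [[0.078, 0.997, -0.0], [0.997, -0.078, 0.0], [0.0, -0.0, -1.0]]
force: [-0.8, 0.4, -2.1]
grip_width: 17.2
grip_force: 60.0
t 21.9 tcp [516.7  31.7 138.4] yang -4.5 J [ 16.  22. -31. 110.  14.  52. -26.] F [-0.8  0.4 -2.1] w 17.2 gf 60.0 -> shift [0.3 0.3 0.8] yaw 0.0
```

```bash
python3 -m handwheel '[[-0.6,0,0.8,0],[-1.1,0,1.6,0],[-1.7,0,2.5,0],[-1.7,0,2.5,0]]' | egrep 'tcp_pos|force:'; python3 -m handwheel '[[-0.6,0,0.8,0],[-1.1,0,1.6,0],[-1.7,0,2.5,0],[-1.7,0,2.5,0]]'| egrep 'tcp_pos|force:'
```

```text
tcp_pos: [516.7, 30.2, 136.0]
force: [1.2, 0.8, -1.5]
grip_force: 60.0
tcp_pos: [516.5, 28.4, 133.5]
force: [0.2, 2.6, -0.7]
grip_force: 60.0
```

```bash
python3 -m handwheel '[[-0.6,0,0.8,0],[-1.1,0,1.6,0],[-1.7,0,2.5,0],[-1.7,0,2.5,0]]' | egrep 'tcp_pos|force:'; python3 -m handwheel '[[-0.6,0,0.8,0],[-1.1,0,1.6,0],[-1.7,0,2.5,0],[-1.7,0,2.5,0]]'| egrep 'tcp_pos|force:'
```

```text
tcp_pos: [516.4, 26.7, 131.0]
force: [0.8, 2.8, -2.5]
grip_force: 60.0
tcp_pos: [516.2, 24.9, 128.5]
force: [2.0, 2.9, -1.5]
grip_force: 60.0
```

```bash
python3 -m handwheel '[[-1.3,0,2.5,0],[-3,0,5,0],[-4.8,0,7.5,0],[-6.5,0,10,0],[-6.5,0,10,0]]' | egrep 'tcp_pos|force:'; python3 -m handwheel '[[-1.8,0,2.5,0],[-3.5,0,5,0],[-5.3,0,7.5,0],[-7,0,10,0],[-7,0,10,0]]' | egrep 'tcp_pos|force:'
```

```text
tcp_pos: [515.6, 17.8, 118.2]
force: [1.2, -0.2, -1.6]
grip_force: 60.0
tcp_pos: [515.1, 11.1, 108.2]
force: [0.6, -0.3, -0.6]
grip_force: 60.0
```

```bash
python3 -m handwheel '[[-1.4,0,2,0],[-2.8,0,4,0],[-4.2,0,6,0],[-4.2,0,6,0]]' | egrep 'tcp_pos|force:'; python3 -m handwheel '[[-0.7,0,1,0],[-1.4,0,2,0],[-1.4,0,2,0]]' | egrep 'tcp_pos|force:'
```

```text
tcp_pos: [514.8, 7.0, 102.3]
force: [0.6, -0.8, -1.5]
grip_force: 60.0
tcp_pos: [514.7, 5.8, 100.5]
force: [0.2, 0.3, -1.5]
grip_force: 60.0
```

```bash
python3 -m handwheel '[[-0.7,0,1,0],[-1.4,0,2,0],[-1.4,0,2,0]]' | egrep 'tcp_pos|force:';  python3 -m handwheel '[[-0.7,0,1,0],[-1.4,0,2,0],[-1.4,0,2,0]]' | egrep 'tcp_pos|force:'
```

```text
tcp_pos: [514.8, 5.1, 99.2]
force: [-1.5, 0.8, 5.5]
grip_force: 60.5
tcp_pos: [514.9, 5.0, 99.0]
force: [-9.1, 3.9, 24.5]
grip_force: 60.8
```

```bash
python3 -m handwheel '[[0.7,0,-1.5,0],[0.7,0,-1.5,0],[0.7,0,-1.5,0]]' | egrep 'tcp_pos|force:';  python3 -m handwheel '[[0,0,0,0],[0,0,0,0],[0,0,0,0],[0,0,0,0]]' 0.09 20| egrep 'tcp_pos|force:'; python3 -m handwheel '[[0,0,-15,0],[0,0,-50,0],[0,0,-80,0],[20,0,-90,0],[60,0,-90,0],[100,0,-90,0],[150,0,-90,0],[200,0,-90,0],[200,0,-90,0]]' | egrep 'tcp_pos|force:|^t'
python3 - <<'E'
from cell import eyes
from h import *
np.set_printoptions(precision=1,suppress=True)
for n in("side","top"):
    d=eyes.snapshot(n);np.savez(f"pics/{n}6.npz",**d);im=d["img"][:,:,::-1];u,v=proj(d,[513,30,90]).astype(int)
    cv2.imwrite(f"pics/c7{n}.png",cv2.resize(im[v-30:v+30,u-50:u+50],(500,300),interpolation=cv2.INTER_CUBIC))
    P=cloud(d);r=P-np.array([512.7,-23.7,111]);nn=np.array([.045,.572,.819]);up=np.array([-.064,-.817,.574]);la=np.cross(nn,up);U,L,H=r@up,r@la,r@nn
    for lo in range(-150,31,15):
        m=(U>=lo)&(U<lo+15)&(abs(H)<60)
        c=m&(abs(L)<6);f=m&(abs(L)>25)&(abs(L)<38)
        if c.any() and f.any():print(n,lo,"mid H",np.median(H[c]),"face H",np.median(H[f]),c.sum())
cv2.imwrite("pics/c7.png",np.vstack([cv2.imread("pics/c7side.png"),cv2.imread("pics/c7top.png")]))
E
```

```text
tcp_pos: [514.9, 5.0, 99.1]
force: [-4.0, 3.2, 10.9]
grip_force: 60.6
tcp_pos: [515.1, 5.0, 98.6]
force: [-2.1, 4.3, 5.7]
grip_force: 3.4
t: 27.35
tcp_pos: [528.9, 211.4, 188.3]
tcp_rot: [[0.068, 0.998, 0.0], [0.998, -0.068, 0.005], [0.005, -0.0, -1.0]]
force: [-0.1, -0.4, 0.7]
grip_force: 0.0
side -150 mid H 8.743582426348716 face H -0.006252462955765092 10
side -135 mid H 0.15530655736818516 face H -1.0894227461967456 11
side -120 mid H 9.709849125997604 face H -1.521753876597222 14
side -105 mid H 8.055297612051103 face H -0.5381531293610587 9
side -90 mid H 10.71450544931347 face H -1.4682501271091852 12
side -75 mid H 9.168311955022652 face H -1.2408037324651715 10
side -60 mid H 11.035288369677152 face H -2.0802518290350167 11
side -45 mid H 9.599647106763312 face H -1.3307396649266368 11
side -30 mid H 11.658954243348916 face H -2.438494296863436 10
side -15 mid H 12.915064441383748 face H -3.295694911972174 18
side 0 mid H 18.648930817276803 face H -0.1956232138401452 9
side 15 mid H -0.6696837954480208 face H 1.2488526598882077 10
top -150 mid H 2.9830344904817543 face H 1.2244027285353263 11
top -135 mid H 1.99126311522076 face H 2.4924727943935836 12
top -120 mid H 9.828579087264345 face H 0.3844392300251799 8
top -105 mid H 10.302151784389244 face H 0.6986524198811186 23
top -90 mid H 10.4580004271907 face H 0.9504533678907514 15
top -75 mid H 11.282326168342895 face H 0.9340131290018848 16
top -60 mid H 10.376393876855245 face H 1.161545028290615 16
top -45 mid H 9.863258114672394 face H 1.2628019738934535 21
top -30 mid H 11.589382469631689 face H 0.9313933167559466 11
top -15 mid H 11.724151403768365 face H 1.686348231813193 13
top 0 mid H 17.955810264571504 face H 0.8669513410402013 50
top 15 mid H 0.7304646932895407 face H 1.3175711939385084 20
top 30 mid H 3.481974704871212 face H 2.9356733776603865 3
```

View pics/c7.png

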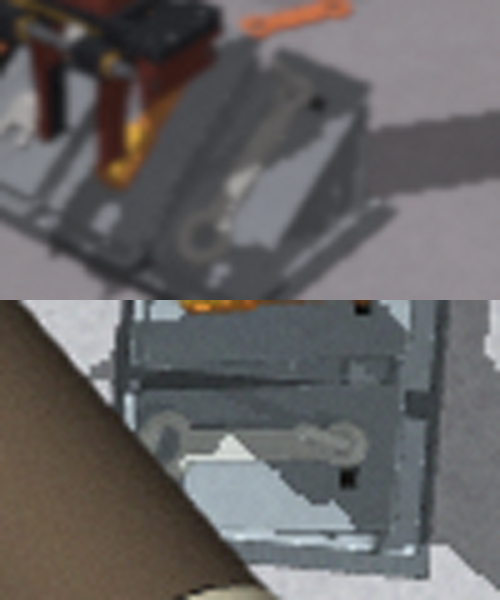

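Spanner is on the peg, head (crop side (200,240)) down the slope. The eye may stand a millimetre or so proud, so I press it home with the fingers either side of the peg.

```bash
python3 go.py 513.3 -16 185 -4.5
```

```text
t 27.4 tcp [529.8 204.3 187.6] yang -4.3 J [  0.  24. -34. 100.  15.  61. -44.] F [ 0.1 -1.1  0.2] w 40.0 gf 0.0 -> shift [-220.9    0.     2.7] yaw 0.2
```

```bash
python3 -m handwheel '[[-20,0,0,0],[-60,0,0,0],[-100,0,0,0],[-140,0,0,0],[-180,0,0,0],[-205,0,0,0],[-219,0,0,0],[-221,0,2,0],[-221,0,2,0],[-221,0,2,0]]' 0.64; python3 go.py 513.3 -16 160 -4.5
```

```text
t: 28.45
tcp_pos: [513.0, -15.7, 186.1]
tcp_rot: [[0.076, 0.997, 0.0], [0.997, -0.076, 0.001], [0.001, -0.0, -1.0]]
force: [0.1, 0.8, 0.4]
grip_width: 15.9
grip_force: 0.0
t 28.4 tcp [513.  -15.7 186.1] yang -4.4 J [ 22.  18. -32. 108.  11.  57. -18.] F [0.1 0.8 0.4] w 15.9 gf 0.0 -> shift [-0.3  0.3 26.1] yaw 0.1
```

```bash
python3 -m handwheel '[[0,0,15,0],[0,0,28,0],[0,0,40,0],[0,0,50,0],[0,0,55,0],[0,0,55,0]]' | egrep 'tcp_pos|force:'; python3 -m handwheel '[[0,0,2,0],[0,0,4,0],[0,0,6,0],[0,0,8,0],[0,0,8,0]]' | egrep 'tcp_pos|force:'
```

```text
tcp_pos: [512.6, -16.9, 130.3]
force: [0.9, -0.9, 0.4]
grip_force: 0.0
tcp_pos: [513.5, -17.2, 123.7]
force: [0.3, 0.7, 4.7]
grip_force: 2.2
```

```bash
python3 -m handwheel '[[0,0,1.5,0],[0,0,3,0],[0,0,3,0],[0,0,3,0]]' | egrep 'tcp_pos|force:';  python3 -m handwheel '[[0,0,-5,0],[0,0,-20,0],[0,0,-60,0],[0,0,-100,0],[0,0,-100,0]]' | egrep 'tcp_pos|force:'; python3 go.py 520 -350 250
```

```text
tcp_pos: [514.2, -17.1, 122.6]
force: [-5.6, -0.0, 22.2]
grip_force: 10.7
tcp_pos: [515.8, -16.6, 225.1]
force: [1.0, -0.2, -0.3]
grip_force: 0.0
t 30.4 tcp [515.8 -16.6 225.1] yang -4.5 J [ 23.  15. -32. 105.   9.  62. -17.] F [ 1.  -0.2 -0.3] w 16.0 gf 0.0 -> shift [-332.    30.3  -24.7] yaw 0
```

Pressed with 22 N and it stopped hard. Move clear and look.

```bash
python3 -m handwheel '[[-20,2,-5,0],[-60,5,-10,0],[-100,9,-20,0],[-145,13,-25,0],[-190,17,-25,0],[-235,21,-25,0],[-280,25,-25,0],[-310,28,-25,0],[-330,30,-25,0],[-330,30,-25,0],[-330,30,-25,0]]' | egrep 'tcp_pos|^t:'
python3 - <<'E'
from cell import eyes
from h import *
np.set_printoptions(precision=1,suppress=True)
for n in("side","top"):
    d=eyes.snapshot(n);np.savez(f"pics/{n}7.npz",**d);im=d["img"][:,:,::-1]
    cv2.imwrite(f"pics/c8{n}.png",im)
    P=cloud(d);r=P-np.array([512.7,-23.7,111]);nn=np.array([.045,.572,.819]);up=np.array([-.064,-.817,.574]);la=np.cross(nn,up);U,L,H=r@up,r@la,r@nn
    for a,b in((-145,-110),(-100,-60),(-60,-25),(8,13)):
        m=(U>=a)&(U<b)&(abs(H)<30);c=m&(abs(L)<(22 if a<-109 else 8))&(H>5);f=m&(abs(L)>25)&(abs(L)<38)
        if c.any() and f.any():print(n,a,b,"H",np.median(H[c])-np.median(H[f]),c.sum(),"L",L[c].mean())
    o=P[(abs(P[...,0]-493)<60)&(abs(P[...,1]-366)<60)&(P[...,2]>15)&(P[...,2]<60)];print(n,"roll",len(o),o.mean(0),np.median(o[:,2]))
    # changed regions against the first picture
    df=cv2.medianBlur((abs(d["img"].astype(int)-load(n,0)["img"]).max(2)>60).astype(np.uint8)*255,5)
    k,l,st,ce=cv2.connectedComponentsWithStats(df);print([(int(s[4]),ce[i].round().tolist()) for i,s in enumerate(st) if i and s[4]>25])
a,b=[cv2.imread(f"pics/c8{n}.png") for n in("side","top")]
cv2.imwrite("pics/c8.png",np.vstack([cv2.resize(a[130:300,200:440],(424,300)),cv2.resize(b[90:290,160:480],(480,300))[:,:424]]))
E
```

```text
t: 31.55
tcp_pos: [517.6, -346.9, 244.7]
side -145 -110 H 11.452129901420705 59 L -2.968230011859664
side -100 -60 H 10.475964361216464 36 L -0.6302007199224464
side -60 -25 H 10.356474626521964 29 L -0.6844162324401444
side 8 13 H 11.744283722793991 4 L -2.720696109789044
side roll 189 [487.8 362.   25.2] 26.343727404270453
[(2118, [392.0, 24.0]), (693, [453.0, 8.0]), (459, [528.0, 12.0]), (871, [515.0, 69.0]), (514, [452.0, 88.0]), (319, [472.0, 91.0]), (98, [355.0, 90.0]), (147, [374.0, 102.0]), (46, [463.0, 152.0]), (121, [323.0, 187.0]), (69, [443.0, 194.0]), (121, [264.0, 269.0])]
top -145 -110 H 9.511800410993878 80 L 1.6870642051750473
top -100 -60 H 10.217755394793587 55 L -0.193494603482343
top -60 -25 H 10.502537518675094 48 L -0.5502642745035026
top 8 13 H 11.995590782107893 8 L 0.1600670781755471
top roll 208 [493.6 357.1  27.9] 28.42830345453467
[(12544, [496.0, 216.0]), (329, [329.0, 191.0]), (290, [209.0, 199.0]), (13307, [573.0, 320.0]), (4045, [439.0, 370.0]), (59, [354.0, 390.0]), (46, [290.0, 396.0]), (31, [469.0, 396.0])]
```

View pics/c8.png

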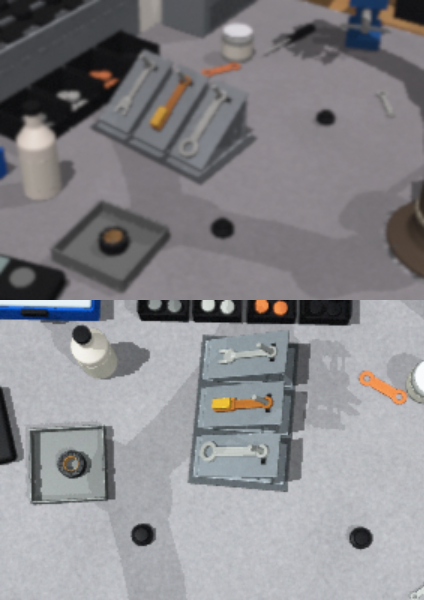

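The spanner hangs flat on the near stand with its ring head down the slope (side crop (195,145)) and stands 10 mm proud of the face all along. The roll lies flat in the tray ((113,240)), and nothing else has moved.

```bash
python3 -c "
from cell import ticket
print(ticket.hand_in())"
```

```text
the job is handed in; nothing more can be done
None
```

The job is handed in at about 32 s of robot time: the tape roll lies flat in the tray, and the ring spanner hangs by its eye on the same peg, pressed home and flat on the slope with its head pointing down, with no other item seen to have moved.

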